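# Strap the oxygen cylinder into its quick-release cradle

## Task

Secure the portable oxygen cylinder in its cradle: push the open steel strap over the cylinder until its tongue is fully down on its seat, then push the red cam lever over and all the way down across the tongue. It is a fingertip job: nothing has to be picked up, the cylinder stays lying in its cradle and the other things on the worktop stay where they are.

Things in the scene. Friction and masses are not known exactly. Their poses are not given: they have to be found in the camera images.
- bracket: Grey steel cradle bolted to the worktop, base plate 204 x 260 x 10 mm, two rubber vee saddles. Origin on the worktop under the middle of the cylinder's axis, in the strap's plane; z up, +y along the cylinder towards its valve, +x across it from the strap's hinge side to the latch side. The cylinder's axis is 80 mm above the worktop.
- hinge_pin (a point): Centre of the strap's hinge pin, at (-64, 0, 80) mm in the bracket's frame; the pin runs along the bracket's y.
- strap (a joint): Hinge angle of the strap, rad. 0 = closed, tongue flat on its seat (hard stop); grows as it opens: 1.57 = upright on the hinge, 1.9 = open stop, leaning away from the cylinder. Starts at 1.35 to 1.8. Stiff hinge (0.3 N m friction, strap 0.25 kg): it stays at any angle and does not fall shut, so it must be pushed all the way, with 2 to 4 N at the tongue.
- strap_push (a point): Point on the outer (back) face of the strap's tongue, 148 mm from the pin; turns with the strap. Its z is that face's outward normal (up when closed), its x points along the tongue away from the pin. Strap: bright steel band 28 mm wide, half hoop of 55 mm outer radius, then a straight tongue 4 mm thick from 116 to 171 mm from the pin. Closed, the hoop's crown is 135 mm above the worktop.
- seat (a point): Centre of the rubber top of the strap's seat, a grey post 44 mm (bracket x) by 32 mm (y) at (84, 0, 78) mm in the bracket's frame. The closed tongue lies on it, top face 82 mm above the worktop. The lever's clevis stands beside it, centred 40 mm towards the bracket's -y: 35 mm (x) by 22 mm (y), 104 mm tall.
- cam (a joint): Angle of the cam lever from upright, rad. 0 = upright; negative = leaning back to the bracket's -y, away from the tongue (stop at -0.8); grows as it is pushed over towards the bracket's +y and down; 1.57 = fully down, level across the tongue (hard stop). Starts at -0.7 to -0.35 and stays where it is left (0.2 N m friction: about 2.5 N at the grip).
- lever_pivot (a point): Centre of the lever's pivot pin, at (84, -40, 94) mm in the bracket's frame; the pin runs along the bracket's x, so the lever swings in the bracket's y-z plane.
- lever_push (a point): Point on the back face of the lever's red grip (pushed on; the top face when down), 80 mm from the pivot. Its z runs along the lever away from the pivot, its -y is the back face's outward normal. Grip 22 mm wide, 12 thick, from 52 to 100 mm from the pivot; dark steel arm below 14 mm wide, 8 thick. Lever down: this point is at (84, 40, 100) mm in the bracket's frame, free space under the grip.
- cylinder_mid (a point): Point on the axis of the blue oxygen cylinder, 80 mm above the worktop, within 8 mm of the strap's plane. Barrel 100 mm in diameter, from 150 mm towards the bracket's -y to 110 mm towards +y, then white shoulder, brass valve and round gauge up to 210 mm. About 2.2 kg, loose, resting in the saddles.
- antiseptic: Amber bottle with white cap, 52 mm in diameter, 145 mm tall, standing loose; origin at the centre of its underside. To be left alone.
- tape_roll: Off-white roll of tape lying flat, 68 mm outer diameter, 25 mm tall; origin at the centre of its underside. To be left alone.
- bowl: Steel bowl, 96 mm across the rim, 42 mm tall; origin at the centre of its underside. To be left alone.
- valve_key: Steel cylinder spanner lying flat, 150 mm long; origin under its middle. To be left alone.

How it is judged:
By the outcome, as a careful person would: the job done as asked, in the order asked, and still so for the second after the job is handed in, with the robot touching nothing.
It also fails if it takes over 61 s, if anything falls off the work surface, if the arm or the gripper's body presses on something with over 40 N, if the wrist force passes 120 N, or if a joint passes its speed limit or range.

## Robot

A 6-joint arm with a two-finger parallel gripper is mounted at the origin on the work surface. World frame = base frame: x ahead of the robot, y to its left, z up, the work surface at z = 0. Lengths are in m, angles in degrees, forces in N, time in s.
With the tool pointing down it reaches from about 0.35 to 0.875 m from the base axis. Payload 4.2 kg.
Tool frame: the origin (TCP) lies midway between the tips of the shut fingers; the grasp point (between the pads) lies 19 mm behind it; z points along the fingers, y is the line along which they close (so a half turn about z gives the same grasp; the last joint's range is limited). The gripper opens to 87 mm and grips with 3 to 60 N. Pads are 19 mm wide; open, the fingers measure 117 mm over their backs; the gripper's body (75 mm by 190 mm) begins 51 mm behind the grasp point.
Start: joints at [83.171, 22.042, 0.453, 0, -68.411, -14.817], TCP at [0.231, 0.581, 0.223] pointing down, gripper open.
Joint ranges: [-179.83, 179.83], [-69.29, 118.12], [-61.27, 80.66], [-181.25, 117.63], [-171.15, -9.14], [-177.46, 177.46]. Speed limits (degrees/s): [159.86, 159.86, 180, 180, 180, 180].

## Interface

Orientations are given as a 3x3 rotation matrix whose columns are the frame's x, y, z axes.
In Python, from station import sense, capture, camera_params, finish_job gives the robot as it stands.
- The arm moves only by the tool drive_tool, never from a script. Its argument "rows" is a list of rows, each an object of numbers: "tx", "ty", "tz": the shift along the tool's x, y, z in cm; "ax", "ay", "az": the turn, a rotation vector about the tool's x, y, z in rad; "claw": the finger opening in cm, from 0 to 8.7. In form: [{"tx": .., "ty": .., "tz": .., "ax": .., "ay": .., "az": .., "claw": ..}, ...]. A call has 1 to 10 rows; each row shifts and turns the commanded pose from where the row before left it, along the tool's axes as they then stand; what a row does not reach is not made up. A row lasts 1/12 s, in which the tool goes at most 41.7 mm and 7.16 degrees, less where a joint would pass 70% of its speed; a pose out of reach is approached as far as the arm can. A call with a gripper value outside its range is refused whole. The fingers move at their own pace and stop on an object; the grip force is fixed at half the most. Time passes only in rows, so rows that do not move let the fingers close. It gives the time, the measured TCP pose, the force, the opening and the grip force at its end, in the units of the state.
- sense(): the state, without advancing time (a new reading comes with each control period).
- capture(name): name is "side" or "top"; returns (picture, depth): 400x640x3 uint8, red, green, blue; 400x640 float32, m along the optical axis (not along the pixel's ray), 0 where there is no reading.
- camera_params(name): a dict with "intrinsics" (3x3 intrinsics, pixels), "R" (3x3) and "t" (3): a world point X has camera coordinates R X + t. Camera axes: x right, y down, z forward; pixel columns grow to the right and rows downward; lengths in m; the calibration is good to about 2 mm. A picture is of the moment at which its call begins. camera_params takes no time and is no camera call.
- finish_job(): hands the job in; it is judged then, once.
The state is a dict: "time_s": time; "joints": joint angles; "joint_velocities": joint speeds; "effort": joint torques, N m; "tcp_pos": TCP position; "ee_rot": TCP orientation; "wrist_force": force on the tool from outside, world axes, zero at the start; "moment": the same for the moment, N m; "gripper_width": opening from 0.0 (shut) to 1.0 (fully open); "gripper_force": force on a finger pad.
Only numpy, scipy, OpenCV 4.12 (cv2) and the standard library are available. Lean on these libraries where they do the work, as an engineer would, in place of code of your own. Each camera call takes 0.05 s, during which the arm holds its last target. There are 200 camera calls.

## Working session

There is one attempt and no reset: what is moved stays moved. The work goes in short steps, Python scripts to look and compute and a tool call to move; the robot and the scene stay as the last step left them, time stands still between calls to the robot, and variables do not carry over. Pictures are saved under pics/ and viewed, at most 10 in all, crops included, and the job is handed in when it is done.

Besides the shell and the picture viewer there is one more tool, called as a command line: name --argument value ..., lists and objects as JSON in quotes. drive_tool: Moves the arm, as the interface text tells. Its arguments: {"type":"object","properties":{"rows":{"type":"array"}},"required":["rows"]}

```bash
mkdir -p pics; python3 - <<'E'
from station import *
import cv2,numpy as np
for n in("side","top"):
    p,d=capture(n); np.savez(f"{n}0.npz",p=p,d=d); cv2.imwrite(f"pics/{n}0.png",p[:,:,::-1])
    c=camera_params(n); print(n,c["intrinsics"],c["R"],c["t"],-np.array(c["R"]).T@c["t"])
s=sense();print(s)
E
```

```text
side [[411.21130219   0.         310.4779664 ]
 [  0.         411.21130219 196.63706999]
 [  0.           0.           1.        ]] [[-0.9819222  -0.18925787  0.00320136]
 [-0.13690608  0.69842414 -0.7024674 ]
 [ 0.13071157 -0.69020662 -0.71170872]] [0.51369749 0.16966919 1.19974514] [0.37081914 0.80679227 0.97141163]
top [[495.1375961    0.         320.56619179]
 [  0.         495.1375961  198.21298894]
 [  0.           0.           1.        ]] [[ 0.01207473 -0.99986507  0.01113711]
 [-0.99652408 -0.01295101 -0.08229233]
 [ 0.08242546 -0.01010474 -0.996546  ]] [-0.02349732  0.51177264  1.28034128] [ 0.40474476 -0.00392865  1.31829564]
{'time_s': 0.1, 'joints': array([ 8.31708491e+01,  2.20859923e+01,  3.87808431e-01, -2.43274006e-02,
       -6.84109483e+01, -1.48172882e+01]), 'joint_velocities': array([-0.05604113, -0.1705698 ,  0.18062417, -0.00057833,  0.01554394,
        0.059334  ]), 'effort': array([ 1.23258571e-03, -3.91690743e+01,  1.87935555e+01,  4.23192054e+00,
        1.34764754e-02, -7.13417080e-05]), 'tcp_pos': array([0.23033219, 0.58043488, 0.22157674]), 'ee_rot': array([[ 9.29420063e-01, -3.69022985e-01, -6.18489871e-04],
       [-3.69023488e-01, -9.29418240e-01, -1.84422399e-03],
       [ 1.05725274e-04,  1.94229607e-03, -9.99998108e-01]]), 'wrist_force': array([ 0.31682834,  0.11025875, -0.39808418]), 'moment': array([-0.05492225,  0.02003102, -0.03818864]), 'gripper_force': 0.0, 'gripper_width': 0.9982189452193564}
```

View pics/side0.png

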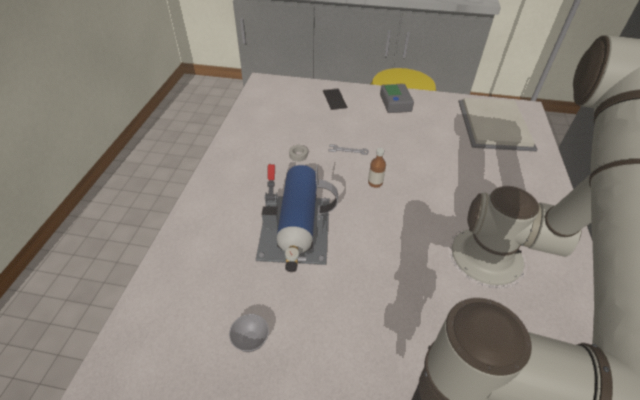

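View pics/top0.png

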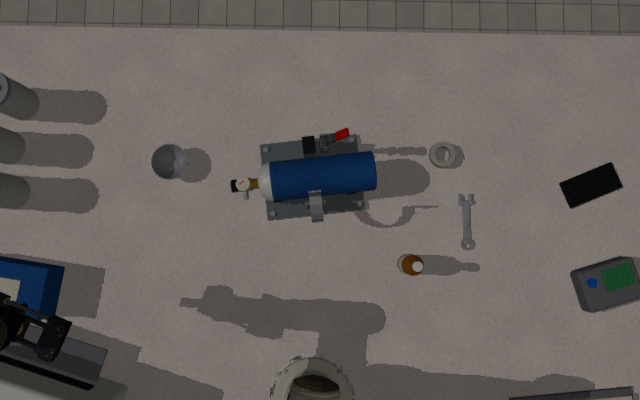

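The top view shows the cylinder at about (320,175) with its valve to the left (world +y). The latch post (308,145) and the red lever (341,134) are on the far side. The strap hinge is on the near side, with the strap standing at (316,205). Next I measure the bracket's pose and zoom in.

```bash
cat > h.py <<'E'
import numpy as np,cv2
from station import *
def cloud(n,d):
    c=camera_params(n);K=np.array(c["intrinsics"]);R=np.array(c["R"]);t=np.array(c["t"])
    v,u=np.indices(d.shape); P=np.stack([(u-K[0,2])/K[0,0]*d,(v-K[1,2])/K[1,1]*d,d],-1)
    return (P-t)@R
def ray(n,u,v,z):
    c=camera_params(n);K=np.array(c["intrinsics"]);R=np.array(c["R"]);t=np.array(c["t"])
    o=-R.T@t; r=R.T@np.linalg.inv(K)@np.array([u,v,1.]); return o+r*(z-o[2])/r[2]
def proj(n,X):
    c=camera_params(n);q=np.array(c["R"])@X+c["t"];q=np.array(c["intrinsics"])@q;return q[:2]/q[2]
E
python3 - <<'E'
from h import *
a=np.load("top0.npz");p,d=a["p"],a["d"];C=cloud("top",d)
hsv=cv2.cvtColor(p,cv2.COLOR_RGB2HSV)
roi=np.zeros(d.shape,bool);roi[120:230,220:400]=1
m=roi&(hsv[...,0]>100)&(hsv[...,0]<130)&(hsv[...,1]>120)&(C[...,2]>.09)
(c,wh,an)=cv2.minAreaRect(C[m][:,:2].astype(np.float32));print("blue",c,wh,an,C[m][:,2].max())
B=C[m];
# plate
m=roi&(abs(C[...,2]-.010)<.004)
print("plate",m.sum(),cv2.minAreaRect(C[m][:,:2].astype(np.float32)))
print("worktop z",np.median(C[230:260,420:460,2]))
m=roi&((hsv[...,0]<8)|(hsv[...,0]>172))&(hsv[...,1]>150)
r=C[m];print("red",m.sum(),r.min(0),r.max(0),r.mean(0))
for (u,v) in[(308,145),(326,142),(316,190),(316,200),(316,210),(316,218)]:print(u,v,C[v,u].round(4),hsv[v,u])
cv2.imwrite("pics/topz.png",cv2.resize(p[115:235,225:385,::-1],None,fx=5,fy=5,interpolation=cv2.INTER_CUBIC))
q=np.load("side0.npz")["p"];cv2.imwrite("pics/sidez.png",cv2.resize(q[140:280,240:400,::-1],None,fx=4,fy=4,interpolation=cv2.INTER_CUBIC))
E
```

```text
blue (0.5045956373214722, 0.019046902656555176) (0.2040264904499054, 0.3506271541118622) 7.605360507965088 1.3182956362229676
plate 2543 ((0.5763691663742065, 0.012352988123893738), (0.290465384721756, 0.47969141602516174), 0.7213907837867737)
worktop z 0.00016887132506518515
red 125 [ 0.53964662 -0.07806474  0.10888928] [0.66433475 0.18186837 0.18364388] [ 0.65141923 -0.0607819   0.16681752]
308 145 [0.6423 0.017  0.0781] [30 18 14]
326 142 [ 0.6442 -0.0279  0.1103] [110  21  36]
316 190 [ 0.5242 -0.0047  0.1154] [108  49  63]
316 200 [ 0.4933 -0.005   0.1963] [150   6  88]
316 210 [ 0.4709 -0.0053  0.1906] [135   6  79]
316 218 [ 0.4534 -0.0055  0.1744] [120   4  68]
```

View pics/topz.png

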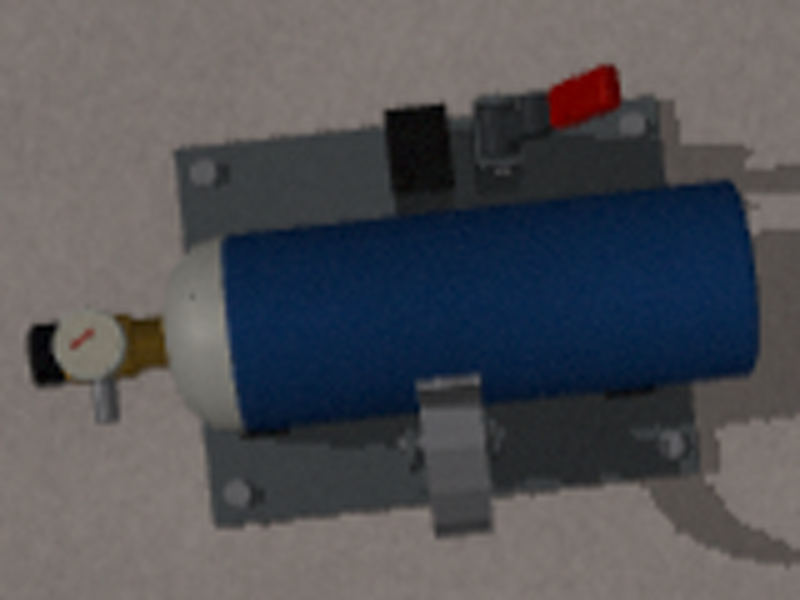

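View pics/sidez.png

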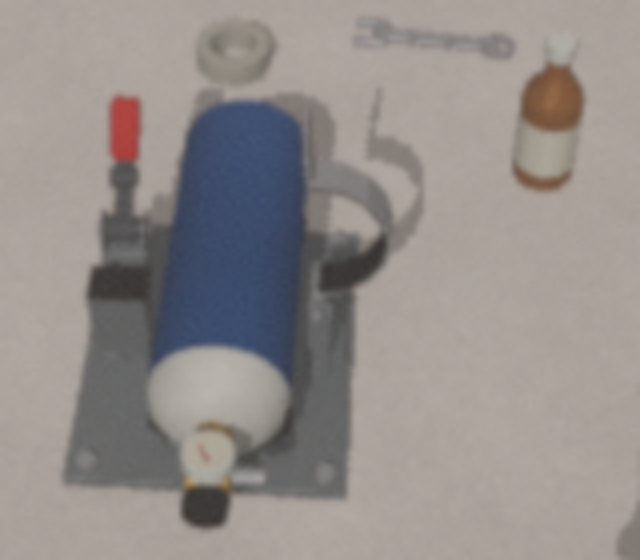

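The zoomed views give the plate corners in topz at (177,150), (658,98), (697,470) and (215,525). The seat's black top is at (420,148) and the lever grip at (585,97). The strap runs from (460,515) up to the end of its tongue at about (450,380). I compute the frame and the strap and cam angles.

```bash
python3 - <<'E'
from h import *
g=lambda u,v,z:ray("top",(u+.5)/5+225-.5,(v+.5)/5+115-.5,z)
pc=np.array([g(*q,.01) for q in[(177,150),(658,98),(697,470),(215,525)]]);print("plate",pc.round(4).tolist(),pc.mean(0))
ys=(pc[0]-pc[1])+(pc[3]-pc[2]);a1=np.arctan2(-ys[0],ys[1])
print("yaw long",np.degrees(a1)); xs=(pc[0]-pc[3])+(pc[1]-pc[2]);print("yaw short",np.degrees(np.arctan2(xs[1],xs[0])))
seat=g(420,148,.078);print("seat",seat)
a=np.load("top0.npz");p,d=a["p"],a["d"];C=cloud("top",d);hsv=cv2.cvtColor(p,cv2.COLOR_RGB2HSV)
ok=(d>.5)&(d<1.35);roi=np.zeros(d.shape,bool);roi[120:230,225:390]=1
m=ok&roi&(hsv[...,0]>100)&(hsv[...,0]<130)&(hsv[...,1]>120)&(C[...,2]>.11)&(C[...,2]<.14)
print("cyl",cv2.minAreaRect(C[m][:,:2].astype(np.float32)))
x=np.array([np.cos(a1),np.sin(a1),0]);y=np.array([-x[1],x[0],0]);z=np.array([0,0,1.])
O=seat-84e-3*x;O[2]=0;print("O seat",O, "O plate",pc.mean(0))
O=(O+pc.mean(0))/2;O[2]=0
Rb=np.stack([x,y,z],1);np.savez("b.npz",O=O,R=Rb)
L=(C-O)@Rb
m=ok&roi&((hsv[...,0]<8)|(hsv[...,0]>172))&(hsv[...,1]>150)&(L[...,0]>.05)&(L[...,1]<0)
r=L[m]*1e3;print("red",m.sum(),r.min(0),r.max(0),np.median(r,0))
for n in("top","side"):
    q=np.load(n+"0.npz");D=q["d"];l=(cloud(n,D)-O)@Rb*1e3
    s=(D>.5)&(abs(l[...,1])<17)&(l[...,0]<-0)&(l[...,0]>-200)&(l[...,2]>115)&(np.hypot(l[...,0],l[...,2]-80)>58)
    w=l[s];w=w[np.argsort(w[:,2])];print(n,len(w));print(w[::max(1,len(w)//25)].round(0).tolist())
E
```

```text
plate [[0.6546, 0.1464, 0.01], [0.6865, -0.1107, 0.01], [0.4868, -0.1326, 0.01], [0.4545, 0.1219, 0.01]] [0.5705966  0.00623738 0.01      ]
yaw long 7.156509483960383
yaw short 6.618014606458211
seat [0.64435854 0.01549769 0.078     ]
cyl ((0.5633727312088013, -0.020761892199516296), (0.08506395667791367, 0.2564812898635864), 6.741856098175049)
O seat [0.56101293 0.00503296 0.        ] O plate [0.5705966  0.00623738 0.01      ]
red 124 [ 67.15899941 -94.02568859 139.80147664] [ 87.95252975 -63.18488463 183.64388395] [ 76.96136675 -78.82438501 168.92130536]
top 390
[[-120.0, 11.0, 147.0], [-118.0, 11.0, 158.0], [-116.0, -4.0, 167.0], [-110.0, 10.0, 171.0], [-110.0, -11.0, 176.0], [-107.0, 14.0, 179.0], [-105.0, -9.0, 183.0], [-101.0, 9.0, 185.0], [-96.0, 13.0, 187.0], [-96.0, -8.0, 190.0], [-93.0, 3.0, 191.0], [-96.0, -6.0, 192.0], [-84.0, -0.0, 194.0], [-81.0, 6.0, 195.0], [-90.0, 12.0, 196.0], [-79.0, -8.0, 197.0], [-75.0, 8.0, 197.0], [-76.0, 13.0, 198.0], [-73.0, 1.0, 199.0], [-67.0, 12.0, 200.0], [-67.0, -7.0, 200.0], [-64.0, 2.0, 201.0], [-63.0, -5.0, 209.0], [-62.0, 2.0, 226.0], [-60.0, -7.0, 245.0], [-56.0, 12.0, 251.0]]
side 241
[[-107.0, -6.0, 116.0], [-110.0, 3.0, 121.0], [-116.0, 17.0, 128.0], [-115.0, 15.0, 138.0], [-117.0, 2.0, 157.0], [-114.0, -2.0, 169.0], [-113.0, -8.0, 171.0], [-108.0, 17.0, 176.0], [-105.0, -7.0, 179.0], [-102.0, 13.0, 183.0], [-97.0, 5.0, 186.0], [-94.0, 11.0, 188.0], [-94.0, 5.0, 190.0], [-88.0, 3.0, 192.0], [-77.0, 13.0, 193.0], [-85.0, 6.0, 194.0], [-67.0, 16.0, 195.0], [-82.0, -4.0, 196.0], [-66.0, 6.0, 196.0], [-83.0, 9.0, 197.0], [-72.0, 15.0, 198.0], [-69.0, 12.0, 199.0], [-65.0, -6.0, 200.0], [-58.0, 14.0, 204.0], [-61.0, 12.0, 225.0], [-58.0, 15.0, 238.0], [-59.0, -9.0, 249.0]]
```

```bash
cat >> h.py <<'E'
a=np.radians(6.9);O=np.array([.561,.005,0]);Rb=np.array([[np.cos(a),-np.sin(a),0],[np.sin(a),np.cos(a),0],[0,0,1.]])
RT=Rb@np.array([[0,-1,0],[-1,0,0],[0,0,-1.]])  # wanted tool: x=-by, y=-bx, z down
def togo(target_mm,s=None):
    s=s or sense();R=s["ee_rot"];print("t",round(s["time_s"],2),"tcp in bracket mm",(Rb.T@(s["tcp_pos"]-O)*1e3).round(1),"F bracket",(Rb.T@s["wrist_force"]).round(1))
    print("shift cm",(R.T@(O+Rb@(np.array(target_mm)/1e3)-s["tcp_pos"])*100).round(2),"turn",cv2.Rodrigues(R.T@RT)[0].ravel().round(3))
E
```

drive_tool --rows '[{"az": 0.119,"tz": -0.3,"claw": 0},{"az": 0.119,"tz": -0.3,"claw": 0},{"az": 0.119,"tz": -0.3,"claw": 0},{"az": 0.119,"tz": -0.3,"claw": 0},{"az": 0.119,"tz": -0.3,"claw": 0},{"az": 0.119,"claw": 0},{"az": 0.119,"claw": 0},{"az": 0.119,"claw": 0},{"az": 0.119,"claw": 0},{"claw": 0}]'

```text
invalid input at $.rows[0]: expected keys tx, ty, tz, ax, ay, az, claw
```

```bash
python3 -c "
from h import *
togo([-125,0,235])"
```

```text
t 0.1 tcp in bracket mm [-259.1  611.   221.6] F bracket [ 0.3  0.1 -0.4]
shift cm [40.99 47.26 -1.25] turn [ 2.000e-03 -1.000e-03  1.072e+00]
```

All keys are needed in each row.

drive_tool --rows '[{"tx": 0,"ty": 0,"tz": -0.3,"ax": 0,"ay": 0,"az": 0.119,"claw": 0},{"tx": 0,"ty": 0,"tz": -0.3,"ax": 0,"ay": 0,"az": 0.119,"claw": 0},{"tx": 0,"ty": 0,"tz": -0.3,"ax": 0,"ay": 0,"az": 0.119,"claw": 0},{"tx": 0,"ty": 0,"tz": -0.3,"ax": 0,"ay": 0,"az": 0.119,"claw": 0},{"tx": 0,"ty": 0,"tz": -0.3,"ax": 0,"ay": 0,"az": 0.119,"claw": 0},{"tx": 0,"ty": 0,"tz": 0,"ax": 0,"ay": 0,"az": 0.119,"claw": 0},{"tx": 0,"ty": 0,"tz": 0,"ax": 0,"ay": 0,"az": 0.119,"claw": 0},{"tx": 0,"ty": 0,"tz": 0,"ax": 0,"ay": 0,"az": 0.119,"claw": 0},{"tx": 0,"ty": 0,"tz": 0,"ax": 0,"ay": 0,"az": 0.119,"claw": 0},{"tx": 0,"ty": 0,"tz": 0,"ax": 0,"ay": 0,"az": 0,"claw": 0}]'

```text
time_s: 0.93
tcp_pos: [0.2304, 0.5806, 0.2369]
ee_rot: [[0.12, -0.993, -0.0], [-0.993, -0.12, -0.001], [0.001, 0.001, -1.0]]
wrist_force: [0.5, 1.2, -0.3]
gripper_width: 0.324
gripper_force: 0.0
```

```bash
python3 -c "
from h import *
togo([-125,0,235])"
```

```text
t 0.93 tcp in bracket mm [-259.1  611.1  236.9] F bracket [ 0.7  1.1 -0.3]
shift cm [ 61.11 -13.44   0.25] turn [ 0.001 -0.001 -0.001]
```

drive_tool --rows '[{"tx": 3.4,"ty": -0.75,"tz": 0,"ax": 0,"ay": 0,"az": 0,"claw": 0},{"tx": 3.4,"ty": -0.75,"tz": 0,"ax": 0,"ay": 0,"az": 0,"claw": 0},{"tx": 3.4,"ty": -0.75,"tz": 0,"ax": 0,"ay": 0,"az": 0,"claw": 0},{"tx": 3.4,"ty": -0.75,"tz": 0,"ax": 0,"ay": 0,"az": 0,"claw": 0},{"tx": 3.4,"ty": -0.75,"tz": 0,"ax": 0,"ay": 0,"az": 0,"claw": 0},{"tx": 3.4,"ty": -0.75,"tz": 0,"ax": 0,"ay": 0,"az": 0,"claw": 0},{"tx": 3.4,"ty": -0.75,"tz": 0,"ax": 0,"ay": 0,"az": 0,"claw": 0},{"tx": 3.4,"ty": -0.75,"tz": 0,"ax": 0,"ay": 0,"az": 0,"claw": 0},{"tx": 3.4,"ty": -0.75,"tz": 0,"ax": 0,"ay": 0,"az": 0,"claw": 0},{"tx": 3.4,"ty": -0.75,"tz": 0,"ax": 0,"ay": 0,"az": 0,"claw": 0}]'

```text
time_s: 1.77
tcp_pos: [0.3464, 0.2508, 0.2375]
ee_rot: [[0.126, -0.992, -0.0], [-0.992, -0.126, 0.0], [-0.0, -0.0, -1.0]]
wrist_force: [0.6, -0.1, 0.3]
gripper_width: 0.002
gripper_force: 0.0
```

drive_tool --rows '[{"tx": 3.4,"ty": -0.75,"tz": 0,"ax": 0,"ay": 0,"az": 0,"claw": 0},{"tx": 3.4,"ty": -0.75,"tz": 0,"ax": 0,"ay": 0,"az": 0,"claw": 0},{"tx": 3.4,"ty": -0.75,"tz": 0,"ax": 0,"ay": 0,"az": 0,"claw": 0},{"tx": 3.4,"ty": -0.75,"tz": 0,"ax": 0,"ay": 0,"az": 0,"claw": 0},{"tx": 3.4,"ty": -0.75,"tz": 0,"ax": 0,"ay": 0,"az": 0,"claw": 0},{"tx": 3.4,"ty": -0.75,"tz": 0,"ax": 0,"ay": 0,"az": 0,"claw": 0},{"tx": 3.4,"ty": -0.75,"tz": 0,"ax": 0,"ay": 0,"az": 0,"claw": 0},{"tx": 3.4,"ty": -0.75,"tz": 0,"ax": 0,"ay": 0,"az": 0,"claw": 0},{"tx": 0,"ty": 0,"tz": 0,"ax": 0,"ay": 0,"az": 0,"claw": 0},{"tx": 0,"ty": 0,"tz": 0,"ax": 0,"ay": 0,"az": 0,"claw": 0}]'

```text
time_s: 2.6
tcp_pos: [0.4389, -0.0117, 0.2371]
ee_rot: [[0.12, -0.993, -0.001], [-0.993, -0.12, -0.0], [0.0, 0.001, -1.0]]
wrist_force: [-0.4, 0.6, -0.2]
gripper_width: 0.003
gripper_force: 0.0
```

```bash
python3 - <<'E'
from h import *
togo([-78,0,232])
p,d=capture("side");p=p.copy()
for X in([-54,0,250],[84,0,82],[-125,0,235]):
    q=proj("side",O+Rb@np.array(X)/1e3);print(X,q);cv2.circle(p,tuple(int(round(v)) for v in q),1,(0,255,0),-1)
cv2.imwrite("pics/s1.png",cv2.resize(p[100:300,200:440,::-1],None,fx=3,fy=3))
E
```

```text
t 2.6 tcp in bracket mm [-123.2   -1.9  237.1] F bracket [-0.3  0.7 -0.2]
shift cm [-0.19 -4.52  0.51] turn [ 0.001 -0.    -0.   ]
[-54, 0, 250] [316.73041955 167.77308503]
[84, 0, 82] [269.31663556 208.27295982]
[-125, 0, 235] [343.23134898 173.30287499]
```

View pics/s1.png

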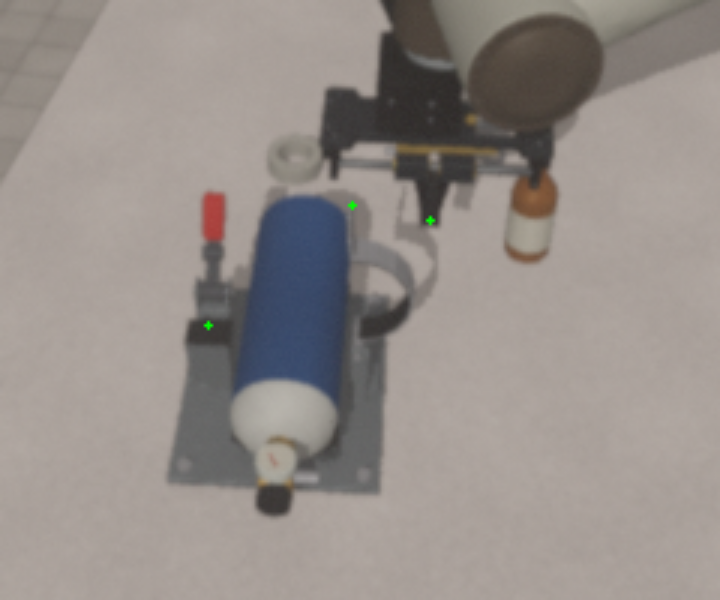

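The side view shows the fingertips at crop (430,222), behind the tongue at (352,210), with nothing else near. I compute the arc.

```bash
python3 - <<'E'
from h import *
togo([-74,0,234])
th=np.r_[np.linspace(1.52,.1,26)]
s=np.linspace(153,160,26)
c=np.stack([-64+s*np.cos(th)-2*np.sin(th)-15,80+s*np.sin(th)+2*np.cos(th)],1)
print(c[[0,10,20,25]].round(0)); d=np.diff(c,axis=0)/10
print([(round(-a,2),round(-b,2)) for a,b in d])
E
```

```text
t 2.65 tcp in bracket mm [-123.2   -0.9  237.2] F bracket [-0.1  0.5  0.2]
shift cm [-0.08 -4.93  0.32] turn [0.001 0.    0.002]
[[-73. 233.]
 [ 10. 208.]
 [ 67. 141.]
 [ 80.  98.]]
[(np.float64(-0.87), np.float64(0.03)), (np.float64(-0.87), np.float64(0.08)), (np.float64(-0.86), np.float64(0.13)), (np.float64(-0.86), np.float64(0.18)), (np.float64(-0.85), np.float64(0.23)), (np.float64(-0.83), np.float64(0.28)), (np.float64(-0.82), np.float64(0.32)), (np.float64(-0.8), np.float64(0.37)), (np.float64(-0.78), np.float64(0.41)), (np.float64(-0.76), np.float64(0.46)), (np.float64(-0.73), np.float64(0.5)), (np.float64(-0.7), np.float64(0.54)), (np.float64(-0.67), np.float64(0.58)), (np.float64(-0.64), np.float64(0.62)), (np.float64(-0.6), np.float64(0.66)), (np.float64(-0.56), np.float64(0.69)), (np.float64(-0.53), np.float64(0.73)), (np.float64(-0.48), np.float64(0.76)), (np.float64(-0.44), np.float64(0.78)), (np.float64(-0.4), np.float64(0.81)), (np.float64(-0.35), np.float64(0.83)), (np.float64(-0.3), np.float64(0.85)), (np.float64(-0.26), np.float64(0.87)), (np.float64(-0.21), np.float64(0.88)), (np.float64(-0.16), np.float64(0.9))]
```

drive_tool --rows '[{"tx": 0,"ty": -1.2,"tz": 0.1,"ax": 0,"ay": 0,"az": 0,"claw": 0},{"tx": 0,"ty": -1.2,"tz": 0.1,"ax": 0,"ay": 0,"az": 0,"claw": 0},{"tx": 0,"ty": -1.0,"tz": 0.1,"ax": 0,"ay": 0,"az": 0,"claw": 0},{"tx": 0,"ty": -0.8,"tz": 0,"ax": 0,"ay": 0,"az": 0,"claw": 0},{"tx": 0,"ty": -0.8,"tz": 0,"ax": 0,"ay": 0,"az": 0,"claw": 0},{"tx": 0,"ty": -0.87,"tz": 0.05,"ax": 0,"ay": 0,"az": 0,"claw": 0},{"tx": 0,"ty": -0.87,"tz": 0.08,"ax": 0,"ay": 0,"az": 0,"claw": 0},{"tx": 0,"ty": -0.86,"tz": 0.13,"ax": 0,"ay": 0,"az": 0,"claw": 0}]'

```text
time_s: 3.32
tcp_pos: [0.5148, -0.0005, 0.2318]
ee_rot: [[0.122, -0.993, -0.001], [-0.993, -0.122, 0.0], [-0.0, 0.001, -1.0]]
wrist_force: [-2.1, 1.5, 1.2]
gripper_width: 0.005
gripper_force: 1.1
```

```bash
python3 - <<'E'
from h import *
togo([-47,0,231])
E
```

```text
t 3.32 tcp in bracket mm [-4.660e+01  1.000e-01  2.318e+02] F bracket [-1.9  1.7  1.2]
shift cm [0.01 0.04 0.08] turn [0.001 0.    0.002]
```

Contact is about 2 N. Continuing along the arc.

drive_tool --rows '[{"tx": 0,"ty": -0.86,"tz": 0.22,"ax": 0,"ay": 0,"az": 0,"claw": 0},{"tx": 0,"ty": -0.85,"tz": 0.25,"ax": 0,"ay": 0,"az": 0,"claw": 0},{"tx": 0,"ty": -0.83,"tz": 0.28,"ax": 0,"ay": 0,"az": 0,"claw": 0},{"tx": 0,"ty": -0.82,"tz": 0.32,"ax": 0,"ay": 0,"az": 0,"claw": 0},{"tx": 0,"ty": -0.8,"tz": 0.37,"ax": 0,"ay": 0,"az": 0,"claw": 0},{"tx": 0,"ty": -0.78,"tz": 0.41,"ax": 0,"ay": 0,"az": 0,"claw": 0},{"tx": 0,"ty": -0.76,"tz": 0.46,"ax": 0,"ay": 0,"az": 0,"claw": 0},{"tx": 0,"ty": -0.73,"tz": 0.5,"ax": 0,"ay": 0,"az": 0,"claw": 0},{"tx": 0,"ty": -0.7,"tz": 0.54,"ax": 0,"ay": 0,"az": 0,"claw": 0}]'

```text
time_s: 4.07
tcp_pos: [0.5862, 0.0079, 0.198]
ee_rot: [[0.122, -0.993, 0.001], [-0.993, -0.122, -0.0], [0.0, -0.001, -1.0]]
wrist_force: [-0.3, 0.3, 2.6]
gripper_width: 0.007
gripper_force: 0.8
```

```bash
python3 - <<'E'
from h import *
togo([24,0,196])
p,d=capture("side")
cv2.imwrite("pics/s2.png",cv2.resize(p[100:300,200:440,::-1],None,fx=3,fy=3))
E
```

```text
t 4.07 tcp in bracket mm [ 25.4  -0.2 198. ] F bracket [-0.3  0.4  2.6]
shift cm [-0.02  0.14  0.2 ] turn [-0.001 -0.     0.002]
```

View pics/s2.png

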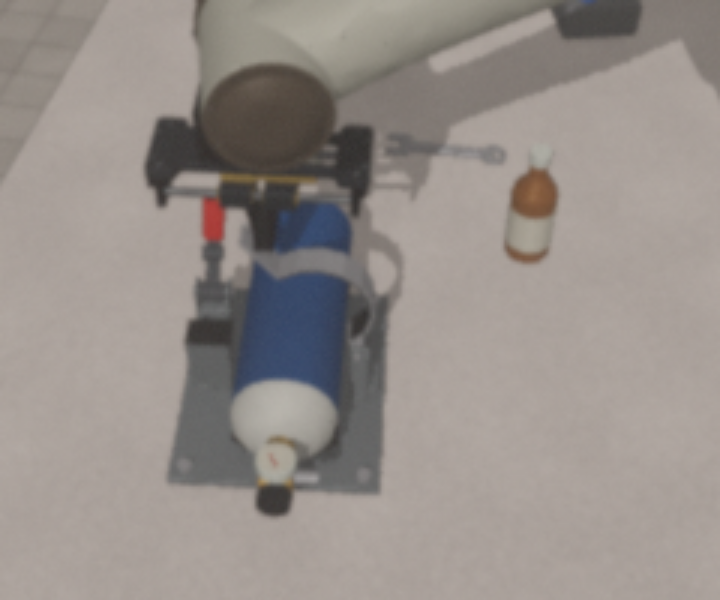

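The strap is following the finger: the tongue is at about (262,250) and the lever is clear. Continuing.

drive_tool --rows '[{"tx": 0,"ty": -0.65,"tz": 0.62,"ax": 0,"ay": 0,"az": 0,"claw": 0},{"tx": 0,"ty": -0.6,"tz": 0.65,"ax": 0,"ay": 0,"az": 0,"claw": 0},{"tx": 0,"ty": -0.58,"tz": 0.66,"ax": 0,"ay": 0,"az": 0,"claw": 0},{"tx": 0,"ty": -0.55,"tz": 0.69,"ax": 0,"ay": 0,"az": 0,"claw": 0},{"tx": 0,"ty": -0.5,"tz": 0.73,"ax": 0,"ay": 0,"az": 0,"claw": 0},{"tx": 0,"ty": -0.48,"tz": 0.76,"ax": 0,"ay": 0,"az": 0,"claw": 0},{"tx": 0,"ty": -0.44,"tz": 0.78,"ax": 0,"ay": 0,"az": 0,"claw": 0},{"tx": 0,"ty": -0.4,"tz": 0.81,"ax": 0,"ay": 0,"az": 0,"claw": 0},{"tx": 0,"ty": -0.35,"tz": 0.83,"ax": 0,"ay": 0,"az": 0,"claw": 0},{"tx": 0,"ty": -0.3,"tz": 0.85,"ax": 0,"ay": 0,"az": 0,"claw": 0}]'

```text
time_s: 4.95
tcp_pos: [0.6336, 0.0137, 0.1237]
ee_rot: [[0.122, -0.993, -0.0], [-0.993, -0.122, -0.0], [0.0, 0.0, -1.0]]
wrist_force: [0.3, 0.1, 1.3]
gripper_width: 0.007
gripper_force: 0.6
```

```bash
python3 - <<'E'
from h import *
togo([82,0,84])
E
```

```text
t 4.95 tcp in bracket mm [ 73.1  -0.  123.7] F bracket [0.3 0.  1.3]
shift cm [-0.   -0.89  3.96] turn [ 0.    -0.     0.002]
```

drive_tool --rows '[{"tx": 0,"ty": -0.3,"tz": 0.85,"ax": 0,"ay": 0,"az": 0,"claw": 0},{"tx": 0,"ty": -0.25,"tz": 0.85,"ax": 0,"ay": 0,"az": 0,"claw": 0},{"tx": 0,"ty": -0.2,"tz": 0.8,"ax": 0,"ay": 0,"az": 0,"claw": 0},{"tx": 0,"ty": -0.1,"tz": 0.7,"ax": 0,"ay": 0,"az": 0,"claw": 0},{"tx": 0,"ty": 0,"tz": 0.4,"ax": 0,"ay": 0,"az": 0,"claw": 0},{"tx": 0,"ty": 0,"tz": 0.2,"ax": 0,"ay": 0,"az": 0,"claw": 0},{"tx": 0,"ty": 0,"tz": 0.1,"ax": 0,"ay": 0,"az": 0,"claw": 0},{"tx": 0,"ty": 0,"tz": 0,"ax": 0,"ay": 0,"az": 0,"claw": 0}]'

```text
time_s: 5.62
tcp_pos: [0.6418, 0.0148, 0.0857]
ee_rot: [[0.122, -0.993, 0.0], [-0.993, -0.122, 0.0], [-0.0, -0.0, -1.0]]
wrist_force: [-0.0, 0.1, 0.5]
gripper_width: 0.001
gripper_force: 0.0
```

```bash
python3 - <<'E'
from h import *
togo([82,0,80])
E
```

```text
t 5.62 tcp in bracket mm [81.4 -0.  85.7] F bracket [-0.   0.1  0.5]
shift cm [-0.   -0.06  0.57] turn [-0.     0.     0.002]
```

drive_tool --rows '[{"tx": 0,"ty": 0,"tz": 0.1,"ax": 0,"ay": 0,"az": 0,"claw": 0},{"tx": 0,"ty": 0,"tz": 0.1,"ax": 0,"ay": 0,"az": 0,"claw": 0},{"tx": 0,"ty": 0,"tz": 0.1,"ax": 0,"ay": 0,"az": 0,"claw": 0},{"tx": 0,"ty": 0,"tz": 0.1,"ax": 0,"ay": 0,"az": 0,"claw": 0},{"tx": 0,"ty": 0,"tz": 0,"ax": 0,"ay": 0,"az": 0,"claw": 0}]'

```text
time_s: 6.03
tcp_pos: [0.6422, 0.0149, 0.0825]
ee_rot: [[0.122, -0.993, 0.001], [-0.993, -0.122, 0.0], [0.0, -0.001, -1.0]]
wrist_force: [-0.0, -0.4, 3.2]
gripper_width: 0.009
gripper_force: 1.8
```

```bash
python3 - <<'E'
from h import *
togo([82,0,80])
E
```

```text
t 6.03 tcp in bracket mm [81.8  0.  82.5] F bracket [-0.1 -0.3  3.2]
shift cm [ 0.   -0.02  0.25] turn [-0.001 -0.     0.002]
```

drive_tool --rows '[{"tx": 0,"ty": 0,"tz": 0.1,"ax": 0,"ay": 0,"az": 0,"claw": 0},{"tx": 0,"ty": 0,"tz": 0.1,"ax": 0,"ay": 0,"az": 0,"claw": 0},{"tx": 0,"ty": 0,"tz": 0,"ax": 0,"ay": 0,"az": 0,"claw": 0}]'

```text
time_s: 6.28
tcp_pos: [0.6422, 0.0148, 0.0823]
ee_rot: [[0.123, -0.992, 0.002], [-0.992, -0.123, -0.0], [0.001, -0.002, -1.0]]
wrist_force: [-4.7, 1.6, 11.4]
gripper_width: 0.006
gripper_force: 5.8
```

```bash
python3 - <<'E'
from h import *
togo([82,0,80])
E
```

```text
t 6.28 tcp in bracket mm [81.8 -0.  82.3] F bracket [-4.4  2.2 11.4]
shift cm [-0.   -0.02  0.23] turn [-0.002 -0.001  0.002]
```

The tongue is hard on its seat: z is 82.3 mm at 11 N. Now I retract, go over behind the lever, and check with a picture.

drive_tool --rows '[{"tx": 0,"ty": 0,"tz": -1.0,"ax": 0,"ay": 0,"az": 0,"claw": 0},{"tx": 0,"ty": 0,"tz": -2.5,"ax": 0,"ay": 0,"az": 0,"claw": 0},{"tx": 0,"ty": 0,"tz": -3.5,"ax": 0,"ay": 0,"az": 0,"claw": 0},{"tx": 0,"ty": 0,"tz": -3.5,"ax": 0,"ay": 0,"az": 0,"claw": 0},{"tx": 0,"ty": 0,"tz": -3.5,"ax": 0,"ay": 0,"az": 0,"claw": 0},{"tx": 2.5,"ty": 0,"tz": -1.0,"ax": 0,"ay": 0,"az": 0,"claw": 0},{"tx": 3.5,"ty": 0,"tz": 0,"ax": 0,"ay": 0,"az": 0,"claw": 0},{"tx": 3.5,"ty": 0,"tz": 0,"ax": 0,"ay": 0,"az": 0,"claw": 0},{"tx": 2.8,"ty": 0,"tz": 0,"ax": 0,"ay": 0,"az": 0,"claw": 0},{"tx": 0,"ty": 0,"tz": 0,"ax": 0,"ay": 0,"az": 0,"claw": 0}]'

```text
time_s: 7.12
tcp_pos: [0.6566, -0.1118, 0.2292]
ee_rot: [[0.117, -0.993, -0.001], [-0.993, -0.117, -0.001], [0.001, 0.001, -1.0]]
wrist_force: [0.2, 1.0, -0.1]
gripper_width: -0.003
gripper_force: 0.0
```

```bash
python3 - <<'E'
from h import *
togo([84,-123,160])
p,d=capture("side");p=p.copy()
for n in["side"]:
    l=(cloud(n,d)-O)@Rb*1e3;hsv=cv2.cvtColor(p,cv2.COLOR_RGB2HSV)
    m=(d>.3)&((hsv[...,0]<8)|(hsv[...,0]>172))&(hsv[...,1]>120)&(abs(l[...,0]-84)<40)&(abs(l[...,1]+80)<60);r=l[m];print(len(r),r.min(0),r.max(0),np.median(r,0))
cv2.imwrite("pics/s3.png",cv2.resize(p[100:300,200:440,::-1],None,fx=3,fy=3))
E
```

```text
t 7.12 tcp in bracket mm [  80.8 -127.5  229.2] F bracket [ 0.3  1.  -0.1]
shift cm [-0.45 -0.32  6.92] turn [ 0.001 -0.001 -0.004]
87 [ 77.20233052 -86.68747748 139.520589  ] [ 93.3268551  -60.75593496 179.66038008] [ 84.27125973 -72.95107143 160.20367959]
```

View pics/s3.png

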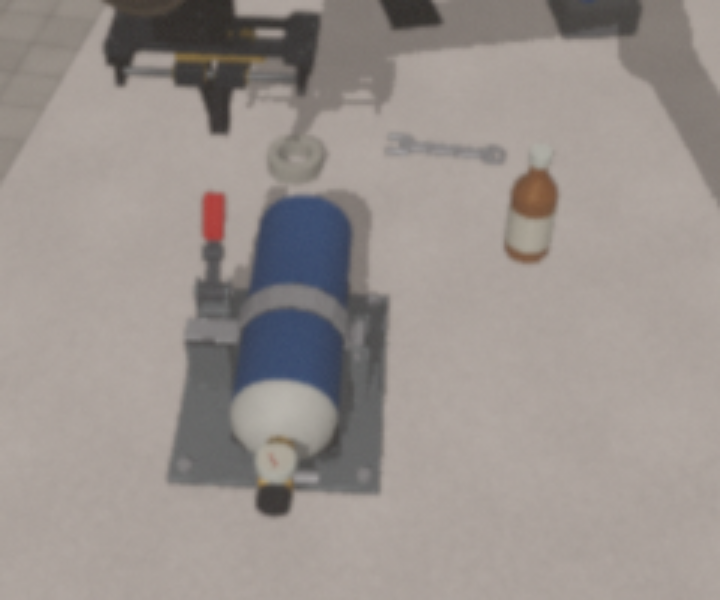

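The strap lies closed across the cylinder, with its tongue on the seat at crop (213,330). The lever is still leaning back at (213,215) and the finger is behind it. Descending, then pushing.

drive_tool --rows '[{"tx": 0,"ty": -0.15,"tz": 2.5,"ax": 0,"ay": 0,"az": 0,"claw": 0},{"tx": 0,"ty": -0.15,"tz": 2.5,"ax": 0,"ay": 0,"az": 0,"claw": 0},{"tx": 0,"ty": 0,"tz": 1.9,"ax": 0,"ay": 0,"az": 0,"claw": 0},{"tx": -1.0,"ty": 0,"tz": 0,"ax": 0,"ay": 0,"az": 0,"claw": 0},{"tx": -1.0,"ty": 0,"tz": 0,"ax": 0,"ay": 0,"az": 0,"claw": 0},{"tx": -0.8,"ty": 0,"tz": -0.2,"ax": 0,"ay": 0,"az": 0,"claw": 0},{"tx": -0.8,"ty": 0,"tz": -0.2,"ax": 0,"ay": 0,"az": 0,"claw": 0},{"tx": -0.8,"ty": 0,"tz": -0.2,"ax": 0,"ay": 0,"az": 0,"claw": 0},{"tx": -0.8,"ty": 0,"tz": -0.2,"ax": 0,"ay": 0,"az": 0,"claw": 0}]'

```text
time_s: 7.92
tcp_pos: [0.6542, -0.0544, 0.1712]
ee_rot: [[0.122, -0.992, 0.004], [-0.992, -0.122, -0.0], [0.001, -0.004, -1.0]]
wrist_force: [-0.6, -2.5, 1.3]
gripper_width: 0.002
gripper_force: 1.4
```

```bash
python3 - <<'E'
from h import *
togo([84,-56,176])
f=np.linspace(0,1.5,20);c=np.stack([-40+84*np.sin(f)-6*np.cos(f)-9.5,94+84*np.cos(f)+6*np.sin(f)],1);print(c[[0,10,19]])
print((-np.diff(c,axis=0)/10).round(2).tolist())
E
```

```text
t 7.92 tcp in bracket mm [ 85.4 -70.1 171.2] F bracket [-0.9 -2.4  1.3]
shift cm [-1.41  0.14 -0.48] turn [-0.004 -0.001  0.002]
[[-55.5        178.        ]
 [  5.91323472 157.41429979]
 [ 33.86515566 105.92689486]]
[[-0.66, -0.02], [-0.66, 0.03], [-0.66, 0.08], [-0.65, 0.14], [-0.64, 0.19], [-0.62, 0.24], [-0.6, 0.28], [-0.58, 0.33], [-0.55, 0.38], [-0.52, 0.42], [-0.48, 0.46], [-0.45, 0.49], [-0.41, 0.53], [-0.36, 0.56], [-0.32, 0.58], [-0.27, 0.61], [-0.22, 0.63], [-0.17, 0.64], [-0.12, 0.65]]
```

Contact is 2.4 N. Continuing along the arc.

drive_tool --rows '[{"tx": -0.7,"ty": 0.1,"tz": -0.2,"ax": 0,"ay": 0,"az": 0,"claw": 0},{"tx": -0.7,"ty": 0,"tz": -0.2,"ax": 0,"ay": 0,"az": 0,"claw": 0},{"tx": -0.66,"ty": 0,"tz": 0,"ax": 0,"ay": 0,"az": 0,"claw": 0},{"tx": -0.66,"ty": 0,"tz": 0.03,"ax": 0,"ay": 0,"az": 0,"claw": 0},{"tx": -0.66,"ty": 0,"tz": 0.08,"ax": 0,"ay": 0,"az": 0,"claw": 0},{"tx": -0.65,"ty": 0,"tz": 0.14,"ax": 0,"ay": 0,"az": 0,"claw": 0},{"tx": -0.64,"ty": 0,"tz": 0.19,"ax": 0,"ay": 0,"az": 0,"claw": 0},{"tx": -0.62,"ty": 0,"tz": 0.24,"ax": 0,"ay": 0,"az": 0,"claw": 0},{"tx": -0.6,"ty": 0,"tz": 0.28,"ax": 0,"ay": 0,"az": 0,"claw": 0},{"tx": -0.58,"ty": 0,"tz": 0.33,"ax": 0,"ay": 0,"az": 0,"claw": 0}]'

```text
time_s: 8.75
tcp_pos: [0.6446, 0.0096, 0.1595]
ee_rot: [[0.122, -0.993, 0.001], [-0.993, -0.122, 0.0], [-0.0, -0.001, -1.0]]
wrist_force: [1.2, -1.9, 2.6]
gripper_width: 0.003
gripper_force: 1.3
```

```bash
python3 - <<'E'
from h import *
togo([84,-4,164])
p,d=capture("side")
cv2.imwrite("pics/s4.png",cv2.resize(p[100:300,200:440,::-1],None,fx=3,fy=3))
E
```

```text
t 8.75 tcp in bracket mm [ 83.6  -5.5 159.5] F bracket [ 1.  -2.1  2.6]
shift cm [-0.15 -0.04 -0.45] turn [-0.001  0.     0.002]
```

View pics/s4.png

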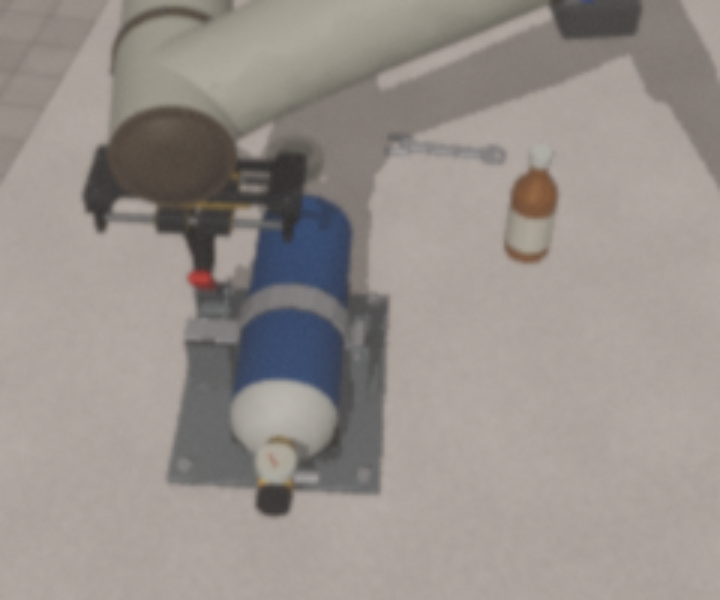

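The lever is past upright, with its grip end at crop (202,280) and the finger behind it. Continuing.

drive_tool --rows '[{"tx": -0.55,"ty": 0,"tz": 0.36,"ax": 0,"ay": 0,"az": 0,"claw": 0},{"tx": -0.53,"ty": 0,"tz": 0.4,"ax": 0,"ay": 0,"az": 0,"claw": 0},{"tx": -0.5,"ty": 0,"tz": 0.44,"ax": 0,"ay": 0,"az": 0,"claw": 0},{"tx": -0.47,"ty": 0,"tz": 0.48,"ax": 0,"ay": 0,"az": 0,"claw": 0},{"tx": -0.43,"ty": 0,"tz": 0.51,"ax": 0,"ay": 0,"az": 0,"claw": 0},{"tx": -0.4,"ty": 0,"tz": 0.53,"ax": 0,"ay": 0,"az": 0,"claw": 0},{"tx": -0.35,"ty": 0,"tz": 0.56,"ax": 0,"ay": 0,"az": 0,"claw": 0},{"tx": -0.3,"ty": 0,"tz": 0.58,"ax": 0,"ay": 0,"az": 0,"claw": 0},{"tx": -0.25,"ty": 0,"tz": 0.6,"ax": 0,"ay": 0,"az": 0,"claw": 0}]'

```text
time_s: 9.55
tcp_pos: [0.6397, 0.0467, 0.1146]
ee_rot: [[0.122, -0.993, -0.0], [-0.993, -0.122, 0.0], [-0.0, 0.0, -1.0]]
wrist_force: [1.0, -1.3, 1.1]
gripper_width: 0.009
gripper_force: 1.0
```

```bash
python3 - <<'E'
from h import *
togo([84,34,100])
E
```

```text
t 9.55 tcp in bracket mm [ 83.2  31.9 114.6] F bracket [ 0.9 -1.4  1.1]
shift cm [-0.21 -0.08  1.46] turn [0.    0.    0.002]
```

drive_tool --rows '[{"tx": -0.2,"ty": 0,"tz": 0.6,"ax": 0,"ay": 0,"az": 0,"claw": 0},{"tx": -0.1,"ty": 0,"tz": 0.4,"ax": 0,"ay": 0,"az": 0,"claw": 0},{"tx": 0,"ty": 0,"tz": 0.2,"ax": 0,"ay": 0,"az": 0,"claw": 0},{"tx": 0,"ty": 0,"tz": 0.15,"ax": 0,"ay": 0,"az": 0,"claw": 0},{"tx": 0,"ty": 0,"tz": 0.1,"ax": 0,"ay": 0,"az": 0,"claw": 0},{"tx": 0,"ty": 0,"tz": 0.1,"ax": 0,"ay": 0,"az": 0,"claw": 0},{"tx": 0,"ty": 0,"tz": 0,"ax": 0,"ay": 0,"az": 0,"claw": 0}]'

```text
time_s: 10.13
tcp_pos: [0.6396, 0.0498, 0.1004]
ee_rot: [[0.122, -0.993, 0.0], [-0.993, -0.122, 0.001], [-0.001, -0.001, -1.0]]
wrist_force: [-2.6, 1.8, 5.3]
gripper_width: 0.006
gripper_force: 2.3
```

```bash
python3 - <<'E'
from h import *
togo([84,34,100])
E
```

```text
t 10.13 tcp in bracket mm [ 83.4  35.  100.4] F bracket [-2.4  2.1  5.3]
shift cm [ 0.1  -0.06  0.04] turn [-0.001  0.001  0.002]
```

drive_tool --rows '[{"tx": 0,"ty": 0,"tz": 0.15,"ax": 0,"ay": 0,"az": 0,"claw": 0},{"tx": 0,"ty": 0,"tz": 0.15,"ax": 0,"ay": 0,"az": 0,"claw": 0},{"tx": 0,"ty": 0,"tz": 0,"ax": 0,"ay": 0,"az": 0,"claw": 0}]'

```text
time_s: 10.38
tcp_pos: [0.6397, 0.0498, 0.1002]
ee_rot: [[0.123, -0.992, 0.002], [-0.992, -0.123, 0.0], [0.0, -0.002, -1.0]]
wrist_force: [-6.6, 3.3, 15.6]
gripper_width: 0.004
gripper_force: 7.7
```

```bash
python3 - <<'E'
from h import *
togo([84,34,100])
E
```

```text
t 10.38 tcp in bracket mm [ 83.5  35.  100.2] F bracket [-6.2  4.1 15.6]
shift cm [ 0.1  -0.05  0.02] turn [-0.002 -0.     0.003]
```

The lever is hard at its stop: 100.2 mm at 15.6 N. I retract and check.

drive_tool --rows '[{"tx": 0,"ty": 0,"tz": -1.0,"ax": 0,"ay": 0,"az": 0,"claw": 0},{"tx": 0,"ty": 0,"tz": -2.5,"ax": 0,"ay": 0,"az": 0,"claw": 0},{"tx": 0,"ty": 0,"tz": -3.5,"ax": 0,"ay": 0,"az": 0,"claw": 0},{"tx": 0,"ty": 0,"tz": -3.5,"ax": 0,"ay": 0,"az": 0,"claw": 0},{"tx": 0,"ty": 0,"tz": -3.0,"ax": 0,"ay": 0,"az": 0,"claw": 0},{"tx": 3.5,"ty": 0,"tz": 0,"ax": 0,"ay": 0,"az": 0,"claw": 0},{"tx": 3.5,"ty": 0,"tz": 0,"ax": 0,"ay": 0,"az": 0,"claw": 0},{"tx": 3.5,"ty": 0,"tz": 0,"ax": 0,"ay": 0,"az": 0,"claw": 0},{"tx": 3.5,"ty": 0,"tz": 0,"ax": 0,"ay": 0,"az": 0,"claw": 0},{"tx": 0,"ty": 0,"tz": 0,"ax": 0,"ay": 0,"az": 0,"claw": 0}]'

```text
time_s: 11.22
tcp_pos: [0.6565, -0.0953, 0.2311]
ee_rot: [[0.116, -0.993, -0.001], [-0.993, -0.116, -0.001], [0.001, 0.001, -1.0]]
wrist_force: [-0.1, 0.6, 0.3]
gripper_width: 0.001
gripper_force: 0.0
```

```bash
python3 - <<'E'
from h import *
togo([84,-100,230])
p,d=capture("side");l=(cloud("side",d)-O)@Rb*1e3;hsv=cv2.cvtColor(p,cv2.COLOR_RGB2HSV)
m=(d>.3)&((hsv[...,0]<8)|(hsv[...,0]>172))&(hsv[...,1]>120)&(abs(l[...,0]-84)<40)&(abs(l[...,1]-30)<60);r=l[m]
print("grip",len(r),np.percentile(r,[5,50,95],axis=0).round(1).tolist()); t=r[r[:,2]>96]; print("top slope",np.polyfit(t[:,1],t[:,2],1))
m=(d>.3)&(abs(l[...,0]-88)<15)&(abs(l[...,1]-6)<5)&(l[...,2]>60);print("tongue z / arm",np.percentile(l[m][:,2],[10,50,90]))
cv2.imwrite("pics/s5.png",cv2.resize(p[100:300,200:440,::-1],None,fx=3,fy=3))
E
```

```text
t 11.22 tcp in bracket mm [  82.8 -111.1  231.1] F bracket [-0.   0.6  0.3]
shift cm [-1.11 -0.11  0.1 ] turn [ 0.001 -0.001 -0.005]
grip 94 [[74.8, 21.5, 92.7], [83.5, 45.1, 98.4], [92.1, 62.4, 101.8]]
top slope [8.49766756e-03 9.85639847e+01]
tongue z / arm [ 86.81826707 577.61709691 580.94876564]
```

View pics/s5.png

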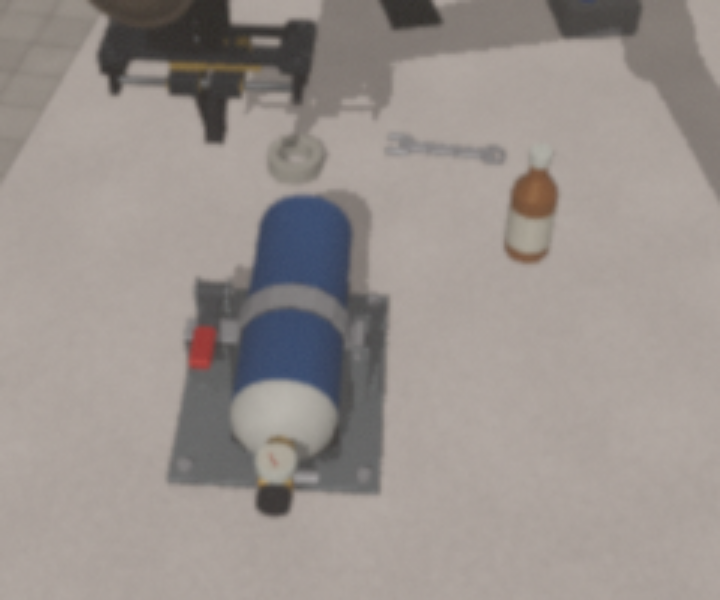

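The lever's red grip, at crop (203,347), lies level across the tongue. The strap is closed, the other things have not moved and the arm is clear. I hand in.

```bash
python3 -c "
from station import *
print(finish_job())"
```

```text
the job is handed in; nothing more can be done
None
```

The strap is closed with its tongue hard down on the seat, the red cam lever is fully down across it, and the job was handed in at about 11 s with the arm clear; the hand-in returned no verdict.

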